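Take the drive roller out of the cheese turner

TASK

The drive roller has to come out of the cheese turner. First, with the roller still lying in place, loosen the keeper's T-bar knob - it has a left-hand thread, so turn it clockwise seen from above - all the way to its stop; then raise the roller just over the lips, draw it out on the open side from under the raised keeper, and push it down into the two fork clips of the rack until it is fully home and both sprung jaws have snapped shut over the shaft. Leave the knob loosened and everything else on the table where it is, and let go.

Things in the scene. Friction and masses are not known exactly. Their poses are not given: they have to be found in the camera images.
- turner: Fixed cheese turner: grey base plate 20 mm high (x -35 to +80, y -100 to +100 mm), two upright aluminium cheeks 16 mm thick at y = +85 and -85 mm that bear the roller. Origin on the table under the roller's middle, z up, y along the roller; -x is the open side (towards the robot) where the roller comes out. Between the cheeks nothing is higher than 36 mm. The +y cheek carries keeper and knob.
- cradle (a point): Where the roller's middle lies at the start, 70 mm above the table; axes as the turner. Each cheek has a level ledge, 63 mm above the table, 16 mm wide, for the shaft; on its -x side a lip 6 mm high, 8 mm thick (x -16 to -8 mm), on its +x side a back wall from x = +8 mm, 76 mm above the table.
- knob (a joint): Turn of the black T-bar knob on the keeper, rad: 0 = tight, grows when turned CLOCKWISE seen from above (left-hand coarse thread), stop at 3.6. Starts between 0 and 0.6. Turning it lifts knob and keeper together, 4.5 mm per rad; it stays where it is left. About 0.12 N m turns it.
- knob_grip (a point): On the knob's upright axis (turner x +42, y +85 mm), at the middle of its T-bar, 30 mm above the keeper's top, 12 mm below the knob's top; 118 mm above the table when tight. The bar is 48 mm long along this point's x, 14 mm wide along its y, 28 mm tall, its underside 14 mm above the keeper, on a 26 mm hub. The axes turn with the knob.
- keeper_end (a point): Underside of the free (-x) end of the steel keeper, a bar 74 x 18 x 10 mm over the shaft at turner y = +85 mm; it ends 12 mm past the shaft's axis on the open side. Tight, it is 1 mm above the shaft; with the knob at its stop 17.2 mm, so that the shaft can be raised over the lip and drawn out to -x under it, not lifted straight up.
- roller: Loose drive roller, 0.25 to 0.5 kg: steel shaft 14 mm in diameter, 200 mm long, with a dark rubber sleeve 36 mm in diameter, 90 mm long, on its middle. Origin at its centre, y along the shaft (it may roll about y). Starts lying in the turner's two cheeks, under the keeper at the +y end.
- rack: Fixed rack: grey base plate 100 x 190 x 12 mm, two aluminium fork clips 14 mm thick at its y = +67 and -67 mm. Origin on the table under its middle, z up. Each fork: slot 17 mm wide, floor 58 mm above the table; -x prong to about 105 mm with a lead-in leaning outwards, +x prong to 92 mm. A steel jaw hinged at x = +13 mm, 89 mm above the table, bars the slot.
- seat (a point): Where the roller's centre is when both shaft ends lie on the floors of the slots: 65 mm above the table, axes as body rack. Sleeve between the forks, either way round. Fingers holding the sleeve have free room down to 12 mm above the table.
- jaw_l (a joint): Sprung jaw of the fork at rack y = +67 mm, 15 mm long: 0 = shut (slopes 30 deg down and inwards over the slot), 0.95 rad = folded down along its prong. A shaft pushed down folds it (2 to 6 N each); it springs back to 0 above the shaft when this is within about 3 mm of the floor. It does not open upwards.
- jaw_r (a joint): The same for the fork at rack y = -67 mm.
- cheese_a: Bystander: small round cheese 88 mm across, 62 mm high; origin under its centre.
- cheese_b: Bystander: small round cheese 92 mm across, 58 mm high; origin under its centre.
- jar: Bystander: jar 64 mm across, 85 mm high; origin under its centre.
- cup: Bystander: steel cup 76 mm across, 80 mm high; origin under its centre.
- trier: Bystander: cheese trier lying flat, 24 mm high, reaching 110 mm to either side of its origin along its x.
- spatula: Bystander: spatula lying flat along its x.
- wrench: Bystander: wrench lying flat along its x.
There are look-alikes about, which are no part of the job. What is shaped like the rack but blue or green is not meant.

How it is judged (in metres and radians):
On the way, in this order (a step that is already met when the one before it is completed fails the run):
1. the knob is turned clockwise beyond 3.2 rad (its stop is at 3.6) while the roller still lies in the turner (value of joint knob above 3.2 rad and distance between roller and cradle below 0.015 m), for 0.2 s.
2. the roller is clear of the turner (horizontal distance between roller and cradle above 0.08 m), for 0.1 s.
At the end, for the whole second after the job is handed in: The roller rests in both fork clips: its centre within 4 mm across and 3 mm in height of the seat and within 18 mm along the shaft, parallel to the rack's y within 0.06 rad, both jaws shut (below 0.12 rad), at rest; the knob still loosened beyond 3.0 rad (value of joint knob above 3 rad and x of roller in the frame of seat between -0.004 and 0.004 m and z of roller in the frame of seat between -0.003 and 0.003 m and y of roller in the frame of seat between -0.018 and 0.018 m and angle between the y axis of roller and the y axis of rack, either way round below 0.06 rad and value of joint each of jaw_l, jaw_r below 0.12 rad and linear speed of roller below 0.02 m/s); the robot touches nothing.
It fails at once if a bystander (cheese, jar, cup, trier, spatula or wrench) is moved more than 30 mm or a cheese, the jar or the cup is tipped over (distance of any of cheese_a, cheese_b, jar, cup, trier, spatula, wrench from where it was at the start of the episode above 0.03 m or angle between any of cheese_a, cheese_b, jar, cup's own z axis and vertical above 0.5 rad).
It also fails if it takes over 72 s, if anything falls off the work surface, if the arm or the gripper's body presses on something with over 40 N, if the wrist force passes 120 N, or if a joint passes its speed limit or range.

ROBOT

A 6-joint arm with a two-finger parallel gripper is mounted at the origin on the work surface. World frame = base frame: x ahead of the robot, y to its left, z up, the work surface at z = 0. Lengths are in m, angles in degrees, forces in N, time in s.
With the tool pointing down it reaches from about 0.325 to 0.9 m from the base axis. Payload 6.1 kg.
Tool frame: the origin (TCP) lies at the very end of the fingers, on their centre line; the grasp point (between the pads) lies r.hold_point_z behind it (r.hold_point_z is the distance from the TCP to the grasp point, in m); z points along the fingers, y is the line along which they close (so a half turn about z gives the same grasp; the last joint's range is limited). The gripper opens to 87 mm and grips with 3 to 60 N. Pads are 19 mm wide; open, the fingers measure 117 mm over their backs; the gripper's body (75 mm by 190 mm) begins 51 mm behind the grasp point.
Start: joints at [-76.324, 12.628, 87.462, -0, 79.91, -7.225], TCP at [0.223, -0.584, 0.189] pointing down, gripper open.
Joint ranges: [-170.65, 170.65], [-52.31, 119.04], [5.05, 147.46], [-71.25, 251.25], [11.57, 151.72], [-153.62, 153.62]. Speed limits (degrees/s): [147.25, 147.25, 172.46, 180, 180, 180].

INTERFACE

Orientations are given as [roll, pitch, yaw] about the fixed x, y, z axes, in that order (R = Rz(yaw) Ry(pitch) Rx(roll)).
In Python, from plant import r, readout, vision, job gives the robot as it stands. Calls block until the motion is done:
- r.movep(position, orientation): joint-space move of the TCP to a pose.
- r.move_linear(position, ori=None, vel=0.15): straight line of the TCP; ori=None keeps the orientation; vel is the mean speed in m/s.
- r.move_joints(angles): joint-space move.
- r.move_gripper(opening): finger opening in m; the grip force is fixed at half the most; returns when the fingers have stopped.
- r.wait(seconds).
- r.solve_ik(position, orientation): joint angles nearest the present ones, or None.
- readout.state(): the state.
- vision.snapshot(name): name is "side" or "top"; returns a dict with "img" (384x512x3 uint8, red, green, blue), "fovy" (degrees; the focal length in pixels is half the picture's height over the tangent of half this angle, whatever the lens; pixels are square), "cx", "cy" (the principal point, pixels), "T" (4x4, takes a point from camera to world coordinates). Camera axes: x right, y up, looking along -z (the intrinsics and any distortion apply to the point x, -y, -z); pixel columns grow to the right and rows downward; lengths in m; the calibration is good to about 2 mm. A picture is of the moment at which its call begins. There is no depth.
A pose or a line that the arm cannot do raises r.PlanningError and nothing moves.
- job.job_done(): hands the job in; it is judged then, once.
The state is a dict: "clock": time; "q": joint angles; "qd": joint speeds; "joint_torque": joint torques, N m; "eef_pos": TCP position; "eef_rot": TCP orientation; "wrist_force": force on the tool from outside, world axes, zero at the start; "wrist_torque": the same for the moment, N m; "finger_gap": finger opening in m; "grip_force": force on a finger pad.
Only numpy, scipy, OpenCV 4.12 (cv2) and the standard library are available. Lean on these libraries where they do the work, as an engineer would, in place of code of your own. Each camera call takes 0.05 s, during which the arm holds its last target. There are 200 camera calls.

## Working session

There is one attempt and no reset: what is moved stays moved. The work goes in short steps, each a Python script; the robot and the scene stay as the last script left them, time stands still between calls to the robot, and variables do not carry over. Pictures are saved under pics/ and viewed, at most 10 in all, crops included, and the job is handed in when it is done.

```bash
ls; mkdir -p pics; python3 - <<'E'
from plant import r, readout, vision, job
import cv2,numpy as np
for n in("top","side"):
    s=vision.snapshot(n); cv2.imwrite(f"pics/{n}0.png",cv2.resize(s["img"][:,:,::-1],(800,600),interpolation=cv2.INTER_CUBIC))
    np.save(f"pics/{n}0.npy",s,allow_pickle=True)
    print(n,{k:v for k,v in s.items() if k!="img"})
print(readout.state(), r.hold_point_z)
E
```

```text
pics
top {'fovy': 42.488493810924936, 'cx': 250.7170116701446, 'cy': 191.15659080398336, 'T': array([[ 0.01705754,  0.99908891, -0.03912021,  0.37910243],
       [-0.99981249,  0.01740245,  0.00849302, -0.03895383],
       [ 0.00916607,  0.038968  ,  0.99919842,  1.90506847],
       [ 0.        ,  0.        ,  0.        ,  1.        ]])}
side {'fovy': 46.23343494225007, 'cx': 257.8286840608861, 'cy': 186.03911007853586, 'T': array([[-0.97693885,  0.11940023, -0.17701429,  0.20057132],
       [-0.21301145, -0.48786381,  0.84653117,  1.13065562],
       [ 0.01471715,  0.86471526,  0.50204673,  0.80039677],
       [ 0.        ,  0.        ,  0.        ,  1.        ]])}
{'clock': 0.1, 'q': array([-7.63229496e+01,  1.26720940e+01,  8.75194900e+01, -9.38619761e-04,
        7.99101390e+01, -7.22516012e+00]), 'qd': array([ 0.01912191, -0.19575146, -0.14296519, -0.03429958, -0.04872457,
       -0.0412745 ]), 'joint_torque': array([ 1.81324336e-03, -4.95949602e+01, -3.88518369e+01,  7.02256872e-02,
        5.15497208e-02, -4.53093435e-05]), 'eef_pos': array([ 0.22282464, -0.58326441,  0.18812929]), 'eef_rot': array([-1.79898968e+02, -1.18771138e-02,  2.09023653e+01]), 'wrist_force': array([-0.51307506,  0.05311871,  0.43197505]), 'wrist_torque': array([-0.02919932, -0.01571527,  0.02622298]), 'grip_force': 0.0, 'finger_gap': 0.08681651410758162} 0.0187
```

View pics/top0.png

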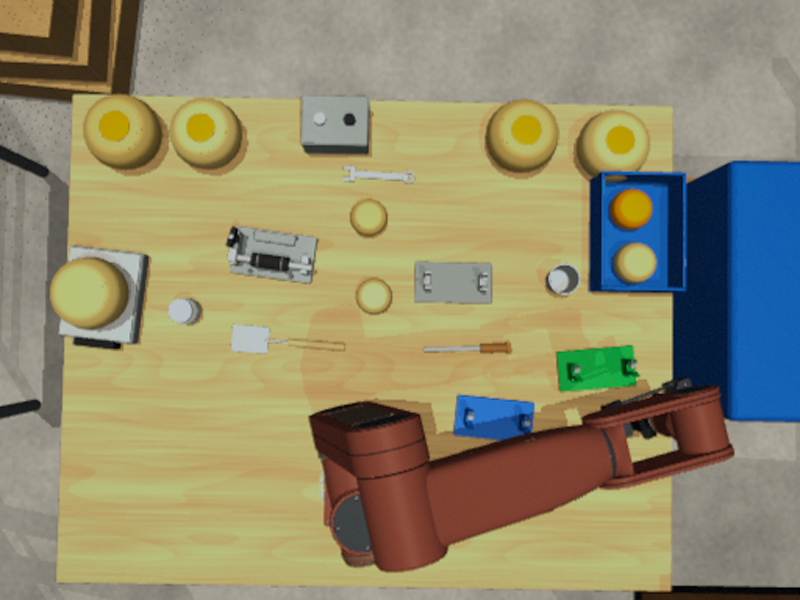

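View pics/side0.png

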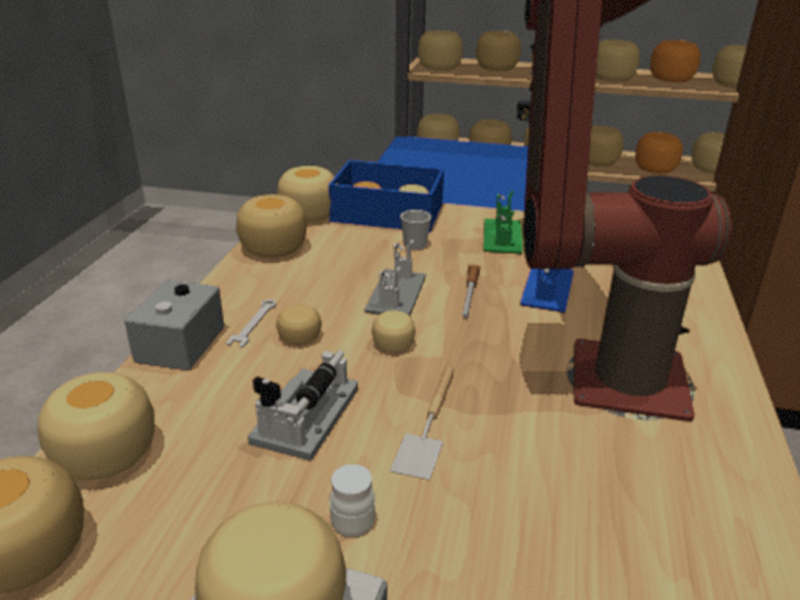

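The top view shows the turner at (270,257) with its knob at (233,237), and the grey rack at (453,282). The blue and green racks are look-alikes. The cheeses are at (368,217) and (374,296). Next, a composite of close crops.

```bash
cat >h.py <<'E'
import numpy as np,cv2
def cam(s):
    f=s["img"].shape[0]/2/np.tan(np.radians(s["fovy"]/2)); return f,s["cx"],s["cy"],np.array(s["T"])
def ray(s,u,v):
    f,cx,cy,T=cam(s); d=T[:3,:3]@np.array([(u-cx)/f,-(v-cy)/f,-1]); return T[:3,3],d
def onz(s,u,v,z):
    o,d=ray(s,u,v); return o+d*(z-o[2])/d[2]
def proj(s,p):
    f,cx,cy,T=cam(s); c=T[:3,:3].T@(np.asarray(p)-T[:3,3]); return np.array([cx+f*c[0]/-c[2],cy-f*c[1]/-c[2]])
def two(s1,p1,s2,p2):
    (o1,d1),(o2,d2)=ray(s1,*p1),ray(s2,*p2)
    t=np.linalg.lstsq(np.c_[d1,-d2],o2-o1,rcond=None)[0]; a,b=o1+t[0]*d1,o2+t[1]*d2
    return (a+b)/2,np.linalg.norm(a-b)
def load(n): return np.load(f"pics/{n}.npy",allow_pickle=True).item()
E
python3 - <<'E'
from h import *
t,s=load("top0"),load("side0")
W=[(t,140,140,66,50),(t,258,158,66,50),(s,155,220,80,75),(s,228,148,54,58)]
tiles=[cv2.resize(c["img"][y:y+h,x:x+w,::-1],None,fx=(400/w),fy=400/w,interpolation=cv2.INTER_CUBIC)[:300,:] if 0 else cv2.resize(cv2.copyMakeBorder(c["img"][y:y+h,x:x+w,::-1],0,max(0,int(w*.75)-h),0,max(0,int(h/.75)-w),cv2.BORDER_CONSTANT),(400,300),interpolation=cv2.INTER_CUBIC) for c,x,y,w,h in W]
cv2.imwrite("pics/crops.png",np.vstack([np.hstack(tiles[:2]),np.hstack(tiles[2:])]))
E
```

```text
(no output)
```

View pics/crops.png

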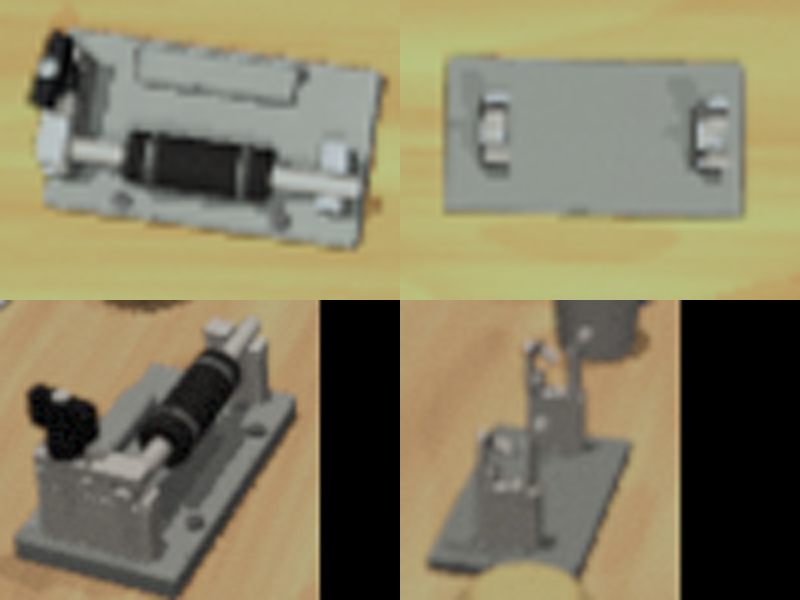

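```bash
python3 - <<'E'
from h import *
t,s=load("top0"),load("side0")
def blob(c,win,f,seed=None):
    x,y,w,h=win; hsv=cv2.cvtColor(c["img"],cv2.COLOR_RGB2HSV).astype(int); m=np.zeros(hsv.shape[:2],np.uint8)
    m[y:y+h,x:x+w]=(f(hsv)*255).astype(np.uint8)[y:y+h,x:x+w]
    m=cv2.morphologyEx(m,cv2.MORPH_CLOSE,np.ones((3,3)))
    cs,_=cv2.findContours(m,cv2.RETR_EXTERNAL,cv2.CHAIN_APPROX_NONE); return max(cs,key=cv2.contourArea),m
dark=lambda h:h[...,2]<75
grey=lambda h:h[...,1]<70
for nm,win,z in(("turner",(140,140,66,50),.02),("rack",(258,158,66,50),.012)):
    k,m=blob(t,win,grey); P=np.array([onz(t,*p,z)[:2] for p in k[:,0]],np.float32)*1000
    r=cv2.minAreaRect(P); print(nm,r,cv2.boxPoints(r).round(1).tolist())
for nm,c,win in(("top",t,(156,158,34,18)),("side",s,(187,232,32,40))):
    k,m=blob(c,win,dark); r=cv2.minAreaRect(k.astype(np.float32)); print("sleeve",nm,r)
    if nm=="top": ps=r[0]
    else: print("3d",two(t,ps,s,r[0]), onz(t,*ps,.075))
k,m=blob(t,(140,140,17,20),dark); r=cv2.minAreaRect(k.astype(np.float32)); print("knob top",r,onz(t,*r[0],.125))
E
```

```text
turner ((558.3901977539062, 244.9970703125), (215.74806213378906, 115.5640640258789), 83.09882354736328) [[488.1000061035156, 144.8000030517578], [602.7999877929688, 131.0], [628.7000122070312, 345.1000061035156], [514.0, 359.0]]
rack ((497.1490783691406, -203.82635498046875), (189.32220458984375, 100.0754165649414), 89.58829498291016) [[446.3999938964844, -298.1000061035156], [546.5, -298.79998779296875], [547.9000244140625, -109.5], [447.79998779296875, -108.80000305175781]]
sleeve top ((172.37998962402344, 167.33999633789062), (24.607316970825195, 9.050968170166016), 8.130102157592773)
sleeve side ((201.04364013671875, 250.58055114746094), (20.398876190185547, 40.38813400268555), 34.99202346801758)
3d (array([0.53627259, 0.24076862, 0.05495783]), np.float64(0.0009677202254801432)) [0.53410665 0.23760482 0.075     ]
knob top ((151.25001525878906, 152.25003051757812), (9.486833572387695, 12.332883834838867), 18.434947967529297) [0.58314008 0.30751145 0.125     ]
```

```bash
python3 - <<'E'
from h import *
from plant import r
t,s=load("top0"),load("side0")
print(t["img"][144:162,143:158].max(2))
for th in(45,60):
    m=np.zeros((384,512),np.uint8); m[142:160,142:157]=(t["img"].max(2)<th)[142:160,142:157]
    k=max(cv2.findContours(m,0,1)[0],key=cv2.contourArea); rr=cv2.minAreaRect(k.astype(np.float32))
    P=np.array([onz(t,*p,.128)[:2] for p in np.argwhere(m)[:,::-1]])*1000; w,v=np.linalg.eigh(np.cov(P.T)); print(th,len(P),P.mean(0),np.sqrt(w),v[:,1],rr)
print("pred knob px",proj(t,[.587,.319,.118]),proj(t,[.587,.319,.13]),proj(s,[.587,.319,.13]))
for yaw in range(-180,181,30):
    q=r.solve_ik([.587,.319,.15],[180,0,yaw]); print(yaw,None if q is None else np.round(q,1))
E
```

```text
[[187 187 186 187 187 172 161 170 176 173 175 174 175 180 178]
 [186 187 187 188 180 125  69 119 138 151 147 146 150 163 155]
 [187 187 186 187 150  76  38  35  38 124 149 163 169 169 168]
 [187 187 187 187 116  41  45  35  13  95 131 157 166 166 166]
 [187 187 187 180 102  38  44  24  12 130 101 125 155 165 166]
 [187 187 188 156  97  81  53  23  17 126  84  68 121 155 165]
 [188 187 187 149 150 156  88  15  16  61  77  71  68 123 149]
 [187 187 180 155 187 182 102  13  20  22  77  73  67 100 112]
 [187 186 151 109 161 130  57  12  31  26  50  64  70 106 113]
 [186 187 114  40  42  33  16  16  42  23  58  68  77 107 115]
 [186 178 100  38  44  30  13  19  35  28  55  66  80 107 114]
 [186 154  78  39  39  22  23  46  91  62  56  65  88 108 112]
 [187 137  63  39  36  17  59 103 140  92  56  65  94 109 113]
 [186 158 113  63  37  17  92 136 147  94  69  69 100 112 113]
 [185 185 170 136 134 105 120 141 145  95  67  68 106 113 130]
 [186 186 186 172 188 172 166 166 123  79  68  72 105 111 156]
 [186 186 188 168 188 194 195 197 126  75  71  77 106 111 157]
 [186 187 187 183 192 194 194 196 121  67  68  77 103 106 152]]
45 43 [584.16136126 314.22346786] [ 5.69049931 12.21874369] [-0.95795071  0.2869328 ] ((149.0, 151.5), (11.0, 6.0), 90.0)
60 53 [583.45862797 312.93777081] [ 6.91942577 11.74427563] [-0.984349    0.17623011] ((149.5, 151.5), (11.0, 7.0), 90.0)
pred knob px [148.47406406 151.35967071] [147.81538979 150.96156631] [169.48900146 242.7044437 ]
-180 [ 21.8  20.   82.7   0.   77.3 -68.2]
-150 [ 21.8  20.   82.7   0.   77.3 -98.2]
-120 [  21.8   20.    82.7    0.    77.3 -128.2]
-90 None
-60 None
-30 [ 21.8  20.   82.7  -0.   77.3 141.8]
0 [ 21.8  20.   82.7  -0.   77.3 111.8]
30 [21.8 20.  82.7 -0.  77.3 81.8]
60 [21.8 20.  82.7 -0.  77.3 51.8]
90 [21.8 20.  82.7 -0.  77.3 21.8]
120 [21.8 20.  82.7  0.  77.3 -8.2]
150 [ 21.8  20.   82.7   0.   77.3 -38.2]
180 [ 21.8  20.   82.7   0.   77.3 -68.2]
```

The knob's cap sits at px (147.8,151), which matches the prediction. The bar's yaw is about -18°. I'll turn it now in a rising helix.

```bash
python3 - <<'E'
from h import *
from plant import r,readout,vision
K=np.array([.587,.3185])
r.movep([*K,.22],[180,0,162]); r.move_linear([*K,.105],vel=.12)
r.move_gripper(0.0)
st=readout.state(); print(st["clock"],st["finger_gap"],st["grip_force"],st["wrist_force"],st["wrist_torque"],st["eef_pos"])
s=vision.snapshot("side"); t=vision.snapshot("top")
a=cv2.resize(s["img"][200:310,120:260,::-1],(400,314),interpolation=2); b=cv2.resize(t["img"][110:187,110:208,::-1],(400,314),interpolation=2)
cv2.imwrite("pics/k1.png",np.hstack([a,b]))
E
```

```text
6.125 0.0003272036093229944 0.0 [ 0.73459308 -0.51428961 -0.90855412] [ 0.0567047  -0.11202327  0.03708285] [0.58701727 0.31850753 0.10499915]
```

View pics/k1.png

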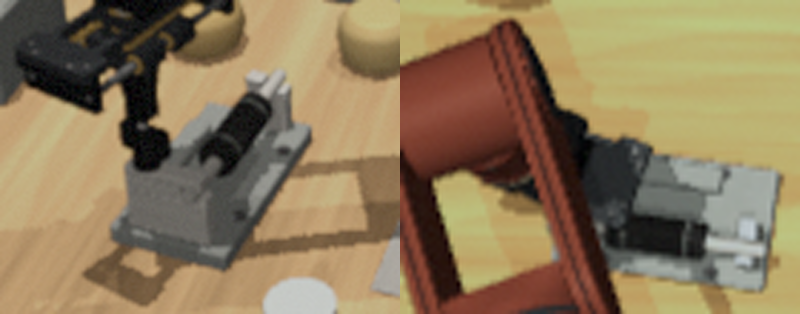

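```bash
python3 - <<'E'
from h import *
t,s=load("top0"),load("side0")
print(two(t,(147.7,151),s,(170.9,244.2)))
print("tcp side",(proj(s,[.587,.3185,.105])-[120,200])*2.857,(proj(t,[.587,.3185,.105])-[110,110])*4.08)
b=s["img"][236:262,160:184]; print(b.max(2))
E
```

```text
(array([0.58548804, 0.3195234 , 0.12633062]), np.float64(0.0037466642847894353))
tcp side [144.04938497 144.96064913] [160.40464133 170.49280734]
[[180 182 180 179 179 180 182 179 180 179 180 179 179 180 180 180 180 180
  180 181 181 180 179 180]
 [180 180 179 180 180 180 179 182 179 179 180 179 181 179 179 179 179 179
  180 179 181 179 180 179]
 [179 180 179 180 179 180 179 178 178 179 179 180 180 179 180 180 179 180
  179 181 181 178 178 179]
 [179 180 182 178 179 180 180 180 180 180 182 180 178 178 180 180 181 179
  179 180 178 180 179 180]
 [180 182 180 167 154 153 162 177 180 180 180 182 180 180 181 180 179 180
  180 180 180 180 180 182]
 [181 182 160 121  82  74 109 143 150 165 175 180 180 181 178 179 182 180
  181 180 180 180 179 179]
 [179 162 111  57  26  24  38  65  97 148 174 177 181 180 182 181 181 180
  180 180 180 180 178 182]
 [179 134  63  24  18  23  20  46 126 164 174 170 156 153 166 176 181 181
  179 178 180 181 181 181]
 [180 133  54  19  25  10  22  45 125 150 152 133  90  69 109 141 153 163
  176 181 181 179 180 174]
 [180 141  64  11   2  16  10  25  60  79  79
[... 972 characters left out ...]
81 180 180 171 144  84  26  18  19  17  14  11   9   0  14  16  35
   75 113 133 138 129 123]
 [179 179 180 175 160 139  89  25  13  12  16  23  16  17   6   6  47  83
  113 127 134 136 123 102]
 [181 180 180 172 164 159 115  38  11  17  11  16  12  11   0  16  69 107
  123 123 125 127 119  95]
 [179 179 179 160 147 149 115  53  17  12  14   9  18   9  23  34  80 101
  111 113 115 119 139 141]
 [180 180 178 143 113 119 105  76  35  18  21  20  17  41  57  73  87  95
  108 117 120 140 167 172]
 [180 182 181 147 105  99  96  88  74  68  66  70  70  97 119 130 113 108
  140 152 151 167 174 175]
 [181 180 180 155 128 112  97  91  91  95  93  88  97 111 133 137 120 124
  162 175 175 175 176 177]]
```

```bash
python3 - <<'E'
from h import *
from plant import r,readout,vision
st=readout.state(); print(st["finger_gap"],st["grip_force"])
g=lambda i:(255*(i/255.)**.45).astype(np.uint8)
s0=load("side0"); s=vision.snapshot("side")
r.move_gripper(.087); st=readout.state(); print(st["finger_gap"],st["wrist_force"]); s2=vision.snapshot("side")
cv2.imwrite("pics/k2.png",np.hstack([cv2.resize(g(c["img"][215:275,148:193,::-1]),(264,352),interpolation=2) for c in(s0,s,s2)]))
E
```

```text
0.0005119401134020415 0.0
0.08709093593656263 [-0.4360638  -0.8853359  -0.24760373]
```

View pics/k2.png

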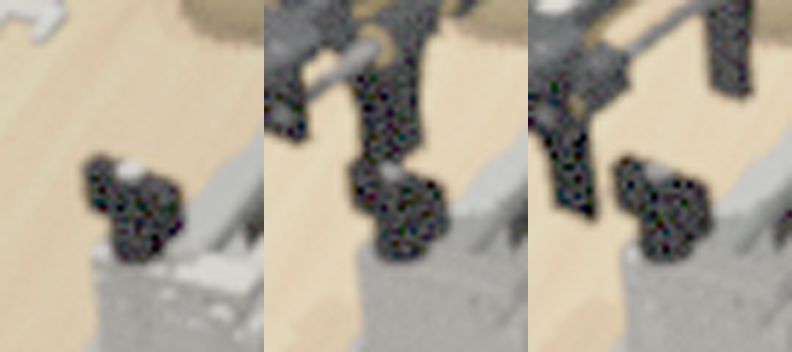

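In the side view the finger tips end at px (169.5,241.5), level with the knob's top. Their reported pose should put them about 9 px lower, so the true TCP seems about 25 mm higher than reported. I'll probe lower with the fingers open; at ±43 mm they clear the keeper.

```bash
python3 - <<'E'
from h import *
from plant import r,readout,vision
K=[.587,.3185]
for z in(.095,.085):
    r.move_linear([*K,z],vel=.05); r.move_gripper(.03); st=readout.state(); print(z,st["finger_gap"],st["grip_force"],st["wrist_force"].round(1))
    if z==.095: r.move_gripper(0); st=readout.state(); print(st["finger_gap"],st["grip_force"],st["wrist_force"].round(1)); 
    if st["finger_gap"]>.005 and z==.095: break
    if z==.095: r.move_gripper(.087)
r.move_gripper(0) ; st=readout.state(); print(st["finger_gap"],st["grip_force"],st["wrist_force"].round(1),st["wrist_torque"])
g=lambda i:(255*(i/255.)**.45).astype(np.uint8)
s=vision.snapshot("side"); t=vision.snapshot("top")
cv2.imwrite("pics/k3.png",np.hstack([cv2.resize(g(c["img"][y:y+60,x:x+60,::-1]),(390,390),interpolation=2) for c,x,y in((s,140,215),(t,125,130))]))
E
```

```text
0.095 0.030108182100557112 0.0 [-0.6  0.2  0. ]
0.013239206630410855 29.923118948936462 [ 2.1  4.6 -1.3]
0.012795882332255851 29.92295891046524 [ 1.   5.4 -2. ] [ 0.9225001  -0.49327934  0.05135911]
```

View pics/k3.png

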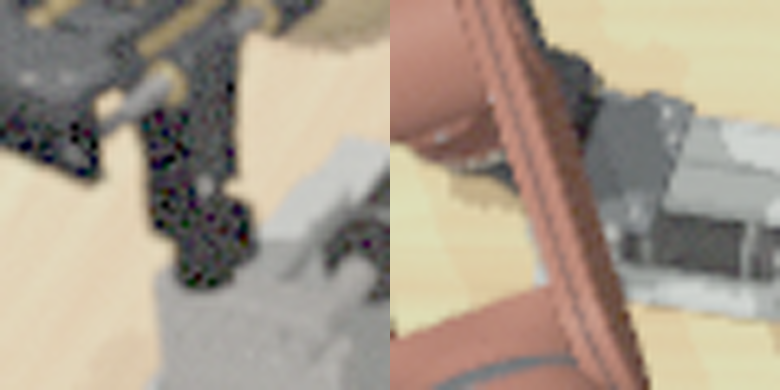

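Gripped at a reported z of 0.095 with a 13 mm gap, so the TCP really does sit about 27 mm above its reported height. I'll regrip 12 mm deeper and turn in steps, watching the forces.

```bash
cat >>h.py <<'E'
def show(tag=""):
    from plant import readout
    s=readout.state(); print(tag,round(s["clock"],1),"p",s["eef_pos"].round(4),"rot",s["eef_rot"].round(1),"F",s["wrist_force"].round(1),"M",s["wrist_torque"].round(2),"gap",round(s["finger_gap"],4),round(s["grip_force"],1)); return s
E
python3 - <<'E'
from h import *
from plant import r,readout,vision
K=np.array([.587,.3185]); z0=.083
r.move_gripper(.06); r.move_linear([*K,z0],vel=.05); r.move_gripper(0); show("grip")
for a in(8,30,60):
    r.move_linear([*K,z0+.0045*np.radians(a)],[180,0,162-a],vel=.02 if a>8 else .01); show(a)
E
```

```text
grip 12.4 p [0.5875 0.3199 0.0832] rot [179.8   0.  162. ] F [ 1.3  5.3 -1.2] M [ 0.74 -0.42  0.08] gap 0.0136 29.9
8 12.7 p [0.5874 0.3196 0.0839] rot [179.9   0.  154.2] F [ 1.2  4.5 -1.5] M [ 0.89 -0.43 -0.16] gap 0.0138 29.9
30 13.2 p [0.587  0.3191 0.0856] rot [179.9  -0.  132.3] F [1.2 3.8 0.5] M [ 0.81 -0.08 -0.08] gap 0.0137 29.9
60 13.9 p [0.5863 0.3187 0.0879] rot [-179.9   -0.   102.2] F [-3.8  3.8  3.9] M [ 0.71  0.73 -0.02] gap 0.0138 29.9
```

```bash
python3 - <<'E'
from h import *
from plant import r,readout,vision
K=np.array([.5862,.3203]); z0=.0828
for a in(90,120,150,170,180,188,194):
    r.move_linear([*K,z0+.0045*np.radians(a)],[180,0,162-a],vel=.02); s=show(a)
    if abs(s["wrist_torque"][2])>.6 and a>150: break
print(s["q"])
t=vision.snapshot("side"); np.save("pics/side1.npy",t,allow_pickle=True)
E
```

```text
90 14.6 p [0.5854 0.319  0.0902] rot [-179.9    0.2   72.2] F [-5.5 -1.4  5.5] M [-0.17  0.91  0.03] gap 0.014 29.9
120 15.2 p [0.5848 0.3194 0.0925] rot [-180.     0.2   42.2] F [-7.3 -1.   6.6] M [ 0.08  1.41 -0.01] gap 0.014 29.9
150 15.9 p [0.5845 0.3202 0.0949] rot [-180.     0.2   12.2] F [-8.2  1.2  6.8] M [0.49 1.49 0.  ] gap 0.0134 29.9
170 16.4 p [0.5845 0.3208 0.0965] rot [180.    0.2  -7.8] F [-8.2  3.3  6.8] M [ 0.81  1.39 -0.07] gap 0.0136 29.9
180 16.7 p [0.5846 0.321  0.0973] rot [180.    0.2 -17.8] F [-8.2  4.4  6. ] M [ 0.99  1.32 -0.07] gap 0.0138 29.9
188 17.0 p [0.5847 0.3212 0.0979] rot [180.    0.2 -25.8] F [-7.8  5.6  5.8] M [ 1.06  1.25 -0.09] gap 0.0139 29.9
194 17.3 p [0.5848 0.3213 0.0984] rot [180.    0.2 -31.8] F [-6.7  5.5  5.3] M [ 1.16  1.16 -0.11] gap 0.0135 29.9
[2.19563039e+01 2.25004713e+01 8.52527413e+01 1.21256205e-01
 7.23491962e+01 1.43738191e+02]
```

```bash
python3 - <<'E'
from h import *
from plant import r,readout,vision
K=np.array([.585,.3213]); z0=.0828
for a in(198,202):
    r.move_linear([*K,z0+.0045*np.radians(a)],[180,0,162-a],vel=.01); s=show(a)
r.wait(.3); r.move_gripper(.087); s=show("open"); p=s["eef_pos"]; r.move_linear([p[0],p[1],.24],vel=.2)
# away so both cameras see turner, while measuring the TCP offset
r.movep([.40,.05,.25],[180,0,83]); s=show("away")
for n in("top","side"): np.save(f"pics/{n}2.npy",vision.snapshot(n),allow_pickle=True)
t,d=load("top2"),load("side2"); p=s["eef_pos"]
print("tcp px",proj(t,p),proj(d,p))
a=cv2.resize(d["img"][200:310,120:267,::-1],(400,300),interpolation=2); b=cv2.resize(t["img"][110:185,120:220,::-1],(400,300),interpolation=2)
u,v=proj(d,p).astype(int); c=cv2.resize(d["img"][v-70:v+50,u-80:u+80,::-1],(400,300),interpolation=2)
c2=cv2.resize(t["img"][150:240,190:310,::-1],(400,300),interpolation=2)
cv2.imwrite("pics/k4.png",np.vstack([np.hstack([a,b]),np.hstack([c,c2])])); print(u,v)
E
```

```text
198 17.6 p [0.5848 0.3213 0.0986] rot [180.    0.  -35.8] F [-3.8  3.   4.2] M [0.62 0.59 0.42] gap 0.0137 30.2
202 17.9 p [0.5849 0.3212 0.0986] rot [180.    0.  -39.8] F [-3.5  3.1  2.5] M [0.58 0.48 0.76] gap 0.0146 31.9
open 19.5 p [0.585  0.3213 0.0987] rot [180.  -0. -40.] F [-0.3  0.2  0. ] M [ 0.1   0.06 -0.  ] gap 0.0867 0.0
away 22.6 p [0.4001 0.0501 0.25  ] rot [-180.   -0.   83.] F [-0.1 -0.2 -0.5] M [-0.05 -0.06 -0.03] gap 0.087 0.0
tcp px [219.7025783  203.68404035] [267.77641174 158.52689209]
267 158
```

View pics/k4.png

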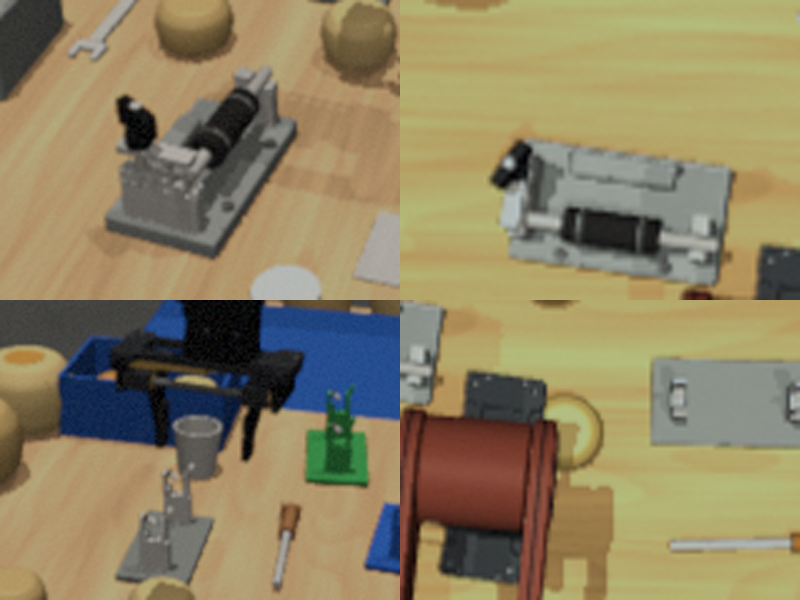

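Knob at its stop: Mz rose at 198°, and the image shows the keeper raised with the roller still in place. xy agrees with the reports, and z is about +28 mm. Now I'll grip the roller.

```bash
python3 - <<'E'
from h import *
from plant import r,readout,vision
O=np.array([.5338,.2395]); Y=np.radians(-6.9); X=np.array([np.cos(Y),np.sin(Y)]); o=[180,0,83.1]
r.movep([*O,.16],o); r.move_linear([*O,.024],vel=.12); show("down")
r.move_gripper(0); s=show("grip")
p=s["eef_pos"]; O=p[:2]
r.move_linear([*O,.024+.0115],vel=.03); s=show("up")
for d in(.01,.03,.10):
    q=O-X*d; r.move_linear([*q,.0355],vel=.05); s=show(d)
    if np.linalg.norm(s["wrist_force"])>20: break
E
```

```text
down 25.0 p [0.5347 0.2397 0.025 ] rot [179.9  -0.   83.1] F [ 0.8  0.2 -0.2] M [ 0.03 -0.11  0.06] gap 0.0873 0.0
grip 25.9 p [0.5338 0.2395 0.024 ] rot [-180.     0.    83.1] F [ 1.1 -0.2  0.5] M [-0.01 -0.04  0.04] gap 0.0353 30.0
up 26.4 p [0.5339 0.2395 0.0357] rot [180.   -0.   83.1] F [-0.1 -0.  -4.1] M [-0.04 -0.12 -0.02] gap 0.0351 30.0
0.01 26.8 p [0.5232 0.2408 0.0353] rot [-180.     0.    83.1] F [ 0.2  0.5 -3.5] M [-0.03 -0.05 -0.06] gap 0.0352 30.0
0.03 27.3 p [0.504  0.2432 0.0357] rot [180.   -0.   83.1] F [ 0.5 -0.2 -2.3] M [ 0.   -0.11 -0.01] gap 0.0354 30.0
0.1 28.9 p [0.4348 0.2514 0.0355] rot [180.   -0.   83.1] F [-0.2  0.3 -3.3] M [-0.06 -0.1   0.01] gap 0.0355 30.0
```

```bash
python3 - <<'E'
from h import *
from plant import r,readout,vision
R=np.array([.4971,-.2038])
p=readout.state()["eef_pos"]
r.move_linear([p[0],p[1],.17],vel=.2); r.movep([*R,.17],[180,0,89.6]); r.move_linear([*R,.09],vel=.1); s=show("above")
for n in("top","side"): np.save(f"pics/{n}3.npy",vision.snapshot(n),allow_pickle=True)
t,d=load("top3"),load("side3")
for e in(-.1,-.067,.067,.1): print(e,proj(t,[R[0],R[1]+e,.136]).round(1),proj(d,[R[0],R[1]+e,.136]).round(1))
print("slots at z.092",[proj(t,[R[0],R[1]+e,.092]).round(1) for e in(-.067,.067)])
b=cv2.resize(t["img"][150:210,250:330,::-1],(400,300),interpolation=2)
d0=cv2.resize(d["img"][90:210,200:300,::-1],(400,480),interpolation=2)
cv2.imwrite("pics/r1.png",np.hstack([cv2.copyMakeBorder(b,0,180,0,0,0),d0]))
E
```

```text
above 32.3 p [ 0.4977 -0.2041  0.0907] rot [179.9   0.   89.6] F [ 0.6  0.3 -2.6] M [-0.03 -0.07 -0.06] gap 0.0355 30.0
-0.1 [320.5 178.8] [259.5 140.9]
-0.067 [311.3 178.7] [257.6 144.7]
0.067 [274. 178.] [248.7 161.6]
0.1 [264.8 177.8] [246.4 166.2]
slots at z.092 [array([309.7, 179.4]), array([273.3, 178.8])]
```

View pics/r1.png

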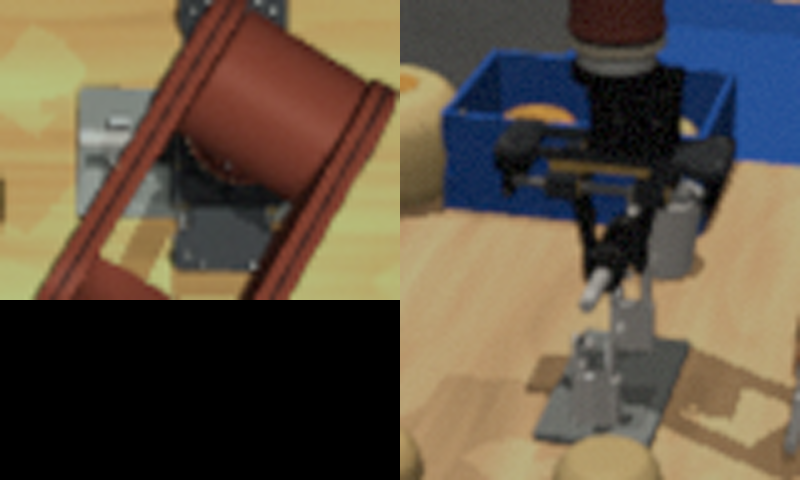

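```bash
python3 - <<'E'
from h import *
t,d,t0,t2=[load(n) for n in("top3","side3","top0","top2")]
np.set_printoptions(linewidth=200)
print("top shaft rows170-186 cols262-275"); print(t["img"][168:188,262:276].max(2))
print("rack fork L before, rows 168-190 cols 268-280"); print(t0["img"][168:190,268:281].max(2)); print(t0["img"][168:190,303:316].max(2))
print("side"); print(d["img"][155:172,240:256].max(2))
E
```

```text
top shaft rows170-186 cols262-275
[[187 185 184 162 140 136 134 134 134 133 133 133 133 132]
 [183 184 183 148 135 134 134 134 133 134 134 133 134 133]
 [184 184 184 148 135 135 133 134 133 134 134 134 134 134]
 [183 184 184 142 134 135 133 134 134 134 133 134 135 134]
 [184 184 184 130 131 134 133 134 135 135 130 129 130 130]
 [184 184 184 131 132 134 133 135 135 131 150 154 153 147]
 [185 184 183 131 131 135 134 134 134 110 162 169 168 160]
 [185 185 184 134 141 147 146 140 138  99 108 100  95 107]
 [182 183 181 141 166 175 175 167 165 149 146 144 144 143]
 [180 180 180 140 179 189 189 190 184 175 172 173 172 162]
 [181 182 181 129 161 171 172 173 161 158 160 161 160 117]
 [184 185 185 128 127 136 137 138 127 122 127 127 110  97]
 [185 184 184 133 128 124 120 121 109 107 118 104  75 120]
 [183 185 184 134 128  99  85  82  79  99 120  89 101 122]
 [182 183 184 134 129  98  90  86  79  73 117 102 122 126]
 [183 183 183 132 130 119 121 117  98  79  77 125 128 119]
 [185 184 184 134 135 147 149 150 125  88  92 122 127  99]
 [185 185 185 135 143 150 149 150 119  76 119 126 116  85]
 [18
[... 3027 characters left out ...]
 145 118  73  31  25  55 115]
 [181 181 181 180 183 182 172 168 160 136  98  57  39  50 103 116]
 [181 181 181 184 184 174 174 175 161 125 119 124  96  90 124 117]
 [182 183 186 185 180 167 160 160 143 122 154 167 133 104 106 107]
 [183 183 184 185 168 143 128 127 121 143 175 179 136  95 103 119]
 [181 183 185 184 160 120  99 105 117 169 189 187 144 101 100 120]
 [184 184 186 186 176 138 112 118 154 181 186 186 151 109 101 103]
 [185 185 184 187 183 169 157 165 179 186 186 187 151 109 105 101]
 [185 183 185 186 185 184 186 185 187 186 187 187 150 113 104 101]
 [187 185 186 184 185 187 186 187 187 184 187 187 148 112 117 120]
 [186 186 185 185 186 185 178 172 176 178 183 185 146 113 137 137]]
```

The roller hangs level over the rack with its sleeve between the forks. The shaft end is at about row 177.4 in the top view, where 177.8 was expected. I'll descend with a slight bias towards the lead-in (-x), watching the forces.

```bash
python3 - <<'E'
from h import *
from plant import r,readout,vision
x,y=.4955,-.2038
for z in(.065,.057,.052,.047,.042):
    r.move_linear([x,y,z],vel=.04); s=show(z); F=s["wrist_force"]
    if F[2]>18 or np.hypot(*F[:2])>10: print("stop"); break
E
```

```text
0.065 33.2 p [ 0.4956 -0.2039  0.0651] rot [180.    0.   89.6] F [-0.2 -0.5 -2.8] M [ 0.02 -0.07 -0.09] gap 0.0354 30.0
0.057 33.5 p [ 0.4951 -0.2036  0.0565] rot [-180.    -0.    89.6] F [ 0.   0.3 -2.4] M [-0.03 -0.09 -0.01] gap 0.0351 30.0
0.052 33.8 p [ 0.4952 -0.2036  0.0516] rot [-180.    -0.    89.6] F [-0.4  0.6 -2.5] M [-0.   -0.04 -0.03] gap 0.0351 30.0
0.047 34.1 p [ 0.4952 -0.2036  0.0466] rot [-180.    -0.    89.6] F [-0.1  0.5 -3.1] M [ 0.03 -0.06  0.  ] gap 0.0351 30.0
0.042 34.4 p [ 0.4954 -0.204   0.0422] rot [-180.     0.    89.6] F [-2.5 -0.5  1.2] M [-0.08  0.23 -0.03] gap 0.0358 30.0
```

```bash
python3 - <<'E'
from h import *
from plant import r,readout,vision
x,y=.4955,-.2038
for z in(.037,.032,.028,.024,.021,.019,.017,.015):
    r.move_linear([x,y,z],vel=.03); s=show(z); F=s["wrist_force"]
    if F[2]>22 or np.hypot(*F[:2])>18: print("stop"); break
E
```

```text
0.037 34.7 p [ 0.4949 -0.2038  0.0366] rot [-179.9   -0.    89.6] F [-2.4 -0.5  0.6] M [-0.14  0.48  0.1 ] gap 0.0354 30.0
0.032 35.0 p [ 0.4947 -0.2035  0.0309] rot [-179.9   -0.    89.6] F [-2.  -2.2 -5. ] M [-0.32  0.29  0.13] gap 0.035 30.0
0.028 35.3 p [ 0.4959 -0.2035  0.0277] rot [179.9  -0.   89.6] F [ 0.2 -0.9 -3. ] M [-0.   -0.09 -0.  ] gap 0.035 30.0
0.024 35.6 p [ 0.4955 -0.2036  0.0238] rot [-180.    -0.    89.6] F [-1.3  0.9 -3.3] M [-0.02 -0.11  0.02] gap 0.0351 30.0
0.021 35.8 p [ 0.4954 -0.2037  0.0208] rot [-180.    -0.    89.6] F [ 0.3  0.2 -3.3] M [ 0.   -0.09 -0.01] gap 0.0355 30.0
0.019 36.1 p [ 0.4955 -0.2038  0.019 ] rot [180.   -0.   89.6] F [ 0.3 -0.2 -3. ] M [-0.03 -0.14 -0.07] gap 0.0351 30.0
0.017 36.3 p [ 0.4956 -0.2039  0.0188] rot [-180.     0.    89.6] F [-6.4  3.  11.5] M [ 0.46  0.94 -0.04] gap 0.0349 30.0
0.015 36.6 p [ 0.4956 -0.204   0.0184] rot [-180.     0.    89.6] F [-11.4   5.1  24.4] M [ 0.95  2.05 -0.02] gap 0.0353 30.0
stop
```

Floor contact came at a reported z of 0.0187, which puts the roller's centre at about 65 mm, as expected for the seat. I'll release it, back off and look.

```bash
python3 - <<'E'
from h import *
from plant import r,readout,vision
r.move_linear([.4955,-.2038,.0185],vel=.02); r.move_gripper(.087); s=show("rel"); r.move_linear([.4955,-.2038,.20],vel=.15)
r.movep([.30,-.45,.22],[180,0,50]); show()
t=vision.snapshot("top"); d=vision.snapshot("side")
for n,c in(("top4",t),("side4",d)): np.save(f"pics/{n}.npy",c,allow_pickle=True)
a=cv2.resize(t["img"][150:210,250:330,::-1],(400,300),interpolation=2); b=cv2.resize(d["img"][125:215,210:290,::-1],(400,450),interpolation=2)
k=cv2.resize(t["img"][130:190,140:220,::-1],(400,300),interpolation=2)
cv2.imwrite("pics/f.png",np.hstack([np.vstack([a,k]),cv2.copyMakeBorder(b,0,150,0,0,0)]))
print([proj(t,[.4971,-.2038+e,.065]).round(1) for e in(-.1,.1)]); print(t["img"][171:186,262:282].max(2))
E
```

```text
rel 38.0 p [ 0.4955 -0.2038  0.0185] rot [-180.     0.    89.6] F [-0.3 -0.1  0.7] M [ 0.05 -0.06  0.02] gap 0.0871 0.0
 40.5 p [ 0.3007 -0.4493  0.2197] rot [-180.    -0.    50.1] F [ 0.1 -0.5  0.2] M [-0.01 -0.09 -0.  ] gap 0.0867 0.0
[array([317.6, 180. ]), array([264.1, 179.1])]
[[187 187 187 148 151 154 141 138 138 138 149 154 153 153 153 153 154 153
  153 153]
 [187 187 187 135 148 155 141 138 137 139 144 147 148 148 148 148 149 149
  148 149]
 [187 186 188 135 149 154 142 137 138 134 154 163 164 159 143 138 137 137
  138 138]
 [187 187 188 135 145 149 140 138 138 114 171 179 179 172 145 138 137 132
  124 124]
 [189 188 188 136 136 138 138 137 133  81  99  89  83 108 133 138 138 116
   80  68]
 [186 188 186 140 137 139 139 138 125  75 122 134 135 110 132 137 138 111
   57  32]
 [184 186 178 153 154 153 151 151 142 118 167 178 179 142 139 142 140  97
   48  35]
 [188 188 165 179 184 183 180 180 178 174 172 173 177 167 167 167 164 126
   64  39]
 [188 188 166 184 191 192 192 192 192 193 176 170 178 188 192 193 193 159
   83  39]
 [187 187 173 167 166 167 169 169 168 171 171 170 173 175 179 181 183 148
   77  38]
 [187 187 187 132 108 112 105 107 102 108 123 128 130 119 131 137 138 106
   54  38]
 [188 187 187 132 122 126 120 112 100  85 139 148 146 131 110 104 106  66
   33  32]
 [188 189 188 141 148 152 154 144 127  94 154 164 160 157 134 125 126  89
   41  25]
 [188 188 188 141 149 153 153 153 132 104 157 167 166 162 155 154 154 128
   84  69]
 [188 187 187 142 148 153 153 154 144 102  85  85  95 105 145 154 154 154
  119 106]]
```

View pics/f.png

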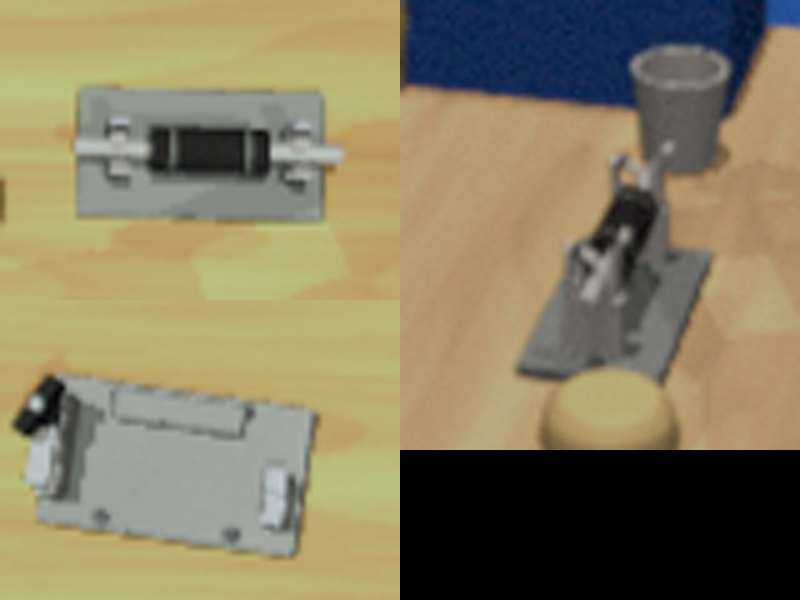

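```bash
python3 - <<'E'
from h import *
t0,t4,s0,s4=[load(n) for n in("top0","top4","side0","side4")]
np.set_printoptions(linewidth=200)
print(t4["img"][172:190,303:320].max(2)); D=t4["img"].max(2).astype(int)-t0["img"].max(2)
print("diff R"); print(D[172:188,303:316]); print("diff L"); print(D[172:188,268:281])
E
```

```text
[[137 137 137 137 150 152 152 152 152 151 152 133 179 187 188 188 188]
 [138 137 138 138 144 148 147 153 150 151 152 136 179 188 187 187 188]
 [141 137 137 137 128 135 159 174 167 156 152 132 179 188 188 189 187]
 [126 134 133 123 102 121 172 180 181 158 152 131 178 188 187 188 189]
 [ 63 128 123  83 100  94  95  98 100 140 148 129 178 188 188 188 189]
 [ 30 125 124  84 108 114 129 135 132 135 137 123 179 189 190 189 189]
 [ 33 136 144 129 141 149 173 180 174 148 137 125 171 180 178 180 187]
 [ 39 164 179 180 178 163 170 174 180 170 166 162 165 168 166 169 184]
 [ 41 181 190 193 195 177 174 175 190 195 195 195 193 193 193 185 185]
 [ 39 160 175 174 177 178 176 181 181 179 184 185 186 186 187 182 184]
 [ 33  98 109  99 108 115 123 140 139 128 137 142 151 156 171 179 186]
 [ 33  98  92  74  69 100 137 138 135 120 110 100 129 133 181 189 188]
 [ 60 126 111  79 115 132 161 163 162 152 141 108 149 158 183 189 188]
 [103 131 112  78 140 142 151 162 171 153 142 110 178 189 189 189 189]
 [132 137 121 105  77  67  75  73 128 136 140 111 177 189 189 189 188]
 [137 136 137 137 116  93  85  86 1
[... 1670 characters left out ...]
 -9  -12  -55 -106]
 [  44   43   54   33    4    0    0   26   20   15   11  -26  -88]
 [  54   55   69   37    3   -5   -2   48   45   40   41    7  -69]
 [  29   31   44   15  -10  -15  -15   44   35   29   30   -4  -76]
 [ -36  -30  -23  -36  -37  -35  -33   -9  -14  -17  -14  -47  -97]
 [ -24  -26  -24   -4    1    1   -1  -14  -40  -49  -47  -86 -119]
 [   1   -1    1    0    1    1    0   -4  -20  -28  -26  -64 -112]
 [   1    2    1    2    2    2    2    0    1    1    1  -26  -69]
 [   1    2    1    0    1   -1    1    1    0    1    1    2  -33]
 [   0    0    1    1    1    1    2    1    2    2    1    0  -20]
 [   3    2    1    0    1    1    2    0    0    1    0    0    0]]
```

In the top views from before and after, the jaw pixels of both forks are unchanged, lying over the shaft at columns 272–274 and 308–311, rows 177–179. Both jaws are shut.

```bash
python3 -c "
from plant import job
print(job.job_done())"
```

```text
the job is handed in; nothing more can be done
None
```

The job is handed in: the knob was turned to its stop, the roller was drawn out and pushed home in the grey rack, and in the last top view both jaws lie shut over the shaft; no verdict came back.

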